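Put the scoop away and slide the spice box shut

TASK

Put the yellow scoop inside the wooden slide-top box. Then slide the box's lid shut along its channel, push it over the little steel ridge near the end, and press it firmly but gently home against the rubber seal at the far end so that it is fully shut, without crushing the seal. Let go of everything and leave the other things on the slab where they are.

Things in the scene. Friction and masses are not known exactly. Their poses are not given: they have to be found in the camera images.
- box: (All sizes in mm.) Wooden box, 230 long (x) x 96 wide (y) x 53 high, fixed to the slab. Origin: centre of its underside; x points along the channel in the closing direction, z up. Cavity from x = -107 to +72, 76 wide, floor 6 above the slab. The lid's channel, on the side walls: floor 42 above the slab, 87.6 wide, 6.8 high, under side lips 78 apart with tops at 53. Open at -x, seal at +x.
- box_home (a point): Nominal middle of the dark rubber seal across the +x end of the channel, at channel floor height, 100 ahead (+x) of the box's origin. Its true face, the lid's stop, lies up to 3.5 nearer or farther along x, each time different and not measured: feel for it. The lid is home when its nose rests on it; press it there with 9 N or more for a moment; over 22 N, weight and rubbing included, is too much.
- box_floor (a point): A point on the cavity floor, on the box's centre line, 35 ahead (+x) of the box's origin, 6 above the slab; open to the sky between the lid's nose and the +x end at the start.
- box_ridge (a point): Nominal crest of the rounded, sprung steel ridge across the channel floor, 2.5 proud; truly always 17 before the seal's face. The lid's nose meets it about 20 before the seal and tops it 14 before; then it springs up behind the nose. Passing takes 6 to 16 N along the channel (plain sliding under 3 N); the force dies away by 8 before the seal, then rises on it, which hardly gives.
- lid: Light wood sliding lid, 212 long (x) x 86 wide (y) x 6 thick, about 0.14 kg, loose in the channel with under 1 of play each side and above. Origin: centre of its underside; x points in the closing direction. At the start it is drawn out 122 to 140 from shut, its tail overhanging the box's -x end.
- lid_nose (a point): Bottom middle of the lid's leading (+x) edge, 106 ahead of its origin; the edge is rounded.
- lid_bar (a point): Top centre of the dark thumb bar on the lid, 76 behind (-x) the lid's origin and 26 above its underside. The bar is 14 thick along x, 50 long along y, and stands 20 above the lid's top.
- scoop: Yellow plastic scoop, 80 long, 35 g. Origin: underside, middle of its length. A square bowl, 34 x 34 x 22 high (handle it as a solid block: nothing goes into it), fills x = +6 to +40; a straight handle 12 wide (y) and 18 high fills x = -40 to +6.
- scoop_grip (a point): Top of the scoop's handle, 12 behind (-x) its origin, 18 above its underside; a good place to pinch across its y.
- dabba: round steel masala dabba, not to be disturbed; origin at its underside
- plate_lower: lower white side plate, not to be disturbed; origin at its underside
- plate_upper: upper white side plate, not to be disturbed; origin at its underside
- turner: steel dosa turner, not to be disturbed; origin at its underside
- rolling_pin: wooden rolling pin, not to be disturbed; origin at its underside
- spice_jar: amber jar with red cap, not to be disturbed; origin at its underside
Mind the look-alikes: they are no part of the job. Leave any orange or purple look-alike of the lid alone.

How it is judged:
On the way, in this order (a step that is already met when the one before it is completed fails the run):
1. the scoop lies inside the box and is let go, the lid still open (x of scoop in the frame of box between -0.1 and 0.076 m and y of scoop in the frame of box between -0.036 and 0.036 m and z of scoop in the frame of box below 0.02 m and contact force between the fingers and scoop below 0.1 N and linear speed of scoop below 0.03 m/s and x of lid_nose in the frame of box_home below -0.02 m), for 0.2 s.
2. the lid is over the ridge and pressed on the seal with more than 9 N (x of lid_nose in the frame of box_home above -0.004 m and y of lid_nose in the frame of box_home between -0.003 and 0.003 m and z of lid_nose in the frame of box_home below 0.003 m and angle between the x axis of lid and the x axis of box, either way round below 0.03 rad and contact force between lid and box above 9 N), for 0.2 s.
At the end, for the whole second after the job is handed in: The lid is shut past the ridge, its nose no more than 4 mm short of the nominal home point, flat (within 3 mm) and square (within 0.03 rad) in its channel; the scoop lies inside the box; both are at rest and released (x of scoop in the frame of box between -0.1 and 0.076 m and y of scoop in the frame of box between -0.036 and 0.036 m and z of scoop in the frame of box below 0.02 m and x of lid_nose in the frame of box_home above -0.004 m and y of lid_nose in the frame of box_home between -0.003 and 0.003 m and z of lid_nose in the frame of box_home below 0.003 m and angle between the x axis of lid and the x axis of box, either way round below 0.03 rad and linear speed of each of lid, scoop below 0.01 m/s); the robot touches nothing.
It fails at once if the lid is pressed on the box or its seal with more than 22 N (contact force between lid and box above 22 N).
It fails at once if one of the other things (dabba, plates, turner, rolling pin, jar) moved by more than 20 mm (distance of any of dabba, plate_lower, plate_upper, turner, rolling_pin, spice_jar from where it was at the start of the episode above 0.02 m).
It also fails if it takes over 72 s, if anything falls off the work surface, if the arm or the gripper's body presses on something with over 40 N, if the wrist force passes 120 N, or if a joint passes its speed limit or range.

ROBOT

A 6-joint arm with a two-finger parallel gripper is mounted at the origin on the work surface. World frame = base frame: x ahead of the robot, y to its left, z up, the work surface at z = 0. Lengths are in m, angles in rad, forces in N, time in s.
With the tool pointing down it reaches from about 0.25 to 0.725 m from the base axis. Payload 4 kg.
Tool frame: the origin (TCP) lies between the finger pads; the fingertips stand 25 mm ahead of it and the grasp point (between the pads) lies 6 mm ahead of it (bot.tcp_to_tips is the distance from the TCP to the fingertips, in m); z points along the fingers, y is the line along which they close (so a half turn about z gives the same grasp; the last joint's range is limited). The gripper opens to 85 mm and grips with 20 to 120 N. Pads are 22 mm wide; open, the fingers measure 114 mm over their backs; the gripper's body (76 mm by 85 mm) begins 54 mm behind the grasp point. The pads swing forward as they close: fully open they stand 13 mm farther back than shut.
Start: joints at [1.178, 0.241, 0.005, 1.335, 0, 1.571], TCP at [0.191, 0.462, 0.256] pointing down, gripper open.
Joint ranges: [-2.72, 2.72], [-1.05, 1.87], [-1.09, 1.28], [-1.99, 2.15], [-1.42, 1.44], [-3.14, 3.14]. Speed limits (rad/s): [2.79, 2.79, 3.14, 3.14, 3.14, 3.14].

INTERFACE

Orientations are given as a unit quaternion [w, x, y, z].
In Python, from bench import bot gives the robot as it stands.
- The arm moves only by the shell command python3 -m crank 'ROWS' [OPENING]. ROWS is a JSON object whose one key "motion" holds a list of rows, each an object with "xyz": the shift along the tool's x, y, z in m, a list of three; "dr": the turn, a rotation vector about the tool's x, y, z in rad, a list of three. In form: {"motion": [{"xyz": [tx, ty, tz], "dr": [rx, ry, rz]}, ...]}. A call has 1 to 8 rows; each row is the pose to reach, as a shift and turn from the pose commanded when the call began, along the tool's axes at that moment; what a row does not reach only later rows make up. A row lasts 1/8 s, in which the tool goes at most 62.5 mm and 10.7 degrees, less where a joint would pass 70% of its speed; a pose out of reach is approached as far as the arm can. A call with a gripper value outside its range is refused whole. OPENING is the closure, from 0 (fully open) to 1 (shut), set as the call begins (- or left out, the last holds). The fingers move at their own pace and stop on an object; the grip force is fixed at half the most. Time passes only in rows, so rows that repeat a pose let the fingers close. It gives the time, the measured TCP pose, the force, the opening and the grip force at its end, in the units of the state.
- bot.sense(): the state, without advancing time (a new reading comes with each control period).
- bot.grab_frame(name): name is "scene" or "top" or "wrist"; returns the picture (480x640x3 uint8, blue, green, red); there is no depth.
- bot.calibration(name): a dict with "K" (3x3 intrinsics, pixels), "R" (3x3) and "t" (3): a world point X has camera coordinates R X + t; the wrist camera has in their place "tool_from_camera" (4x4, takes a point from camera to tool coordinates, whose origin is the TCP and whose axes are the flange's). Camera axes: x right, y down, z forward; pixel columns grow to the right and rows downward; lengths in m; the calibration is good to about 2 mm. The wrist camera is an equidistant fisheye: a pixel r from the principal point sees the ray r / f radians off the axis. A picture is of the moment at which its call begins: read the wrist's pose just before it. calibration takes no time and is no camera call.
- bot.sign_off(): hands the job in; it is judged then, once.
The state is a dict: "clock": time; "q": joint angles; "joint_vel": joint speeds; "tau": joint torques, N m; "position": TCP position; "tool_rot": TCP orientation; "force": force on the tool from outside, world axes, zero at the start; "wrist_torque": the same for the moment, N m; "opening": finger opening in m; "grip_force": force on a finger pad.
Only numpy, scipy, OpenCV 4.12 (cv2) and the standard library are available. Lean on these libraries where they do the work, as an engineer would, in place of code of your own. Each camera call takes 0.05 s, during which the arm holds its last target. There are 200 camera calls.

## Working session

There is one attempt and no reset: what is moved stays moved. The work goes in short steps, Python scripts to look and compute and a shell command to move; the robot and the scene stay as the last step left them, time stands still between calls to the robot, and variables do not carry over. Pictures are saved under pics/ and viewed, at most 10 in all, crops included, and the job is handed in when it is done.

```bash
mkdir -p pics; ls; python3 - <<'E'
from bench import bot
import cv2
s=bot.sense();print({k:s[k] for k in('clock','position','tool_rot','force','opening','grip_force')})
for n in('scene','top','wrist'):
    cv2.imwrite(f'pics/{n}0.png',bot.grab_frame(n))
    print(n,bot.calibration(n))
E
```

```text
pics
{'clock': 0.0, 'position': array([0.19115637, 0.46137683, 0.25541854]), 'tool_rot': array([-1.97379156e-04,  1.95130506e-01,  9.80776726e-01, -1.02989102e-03]), 'force': array([-1.08694129, -0.19488752,  0.80505346]), 'opening': 0.08521330958019363, 'grip_force': 0.0}
scene {'K': array([[539.03623444,   0.        , 315.10407578],
       [  0.        , 539.03623444, 234.97042725],
       [  0.        ,   0.        ,   1.        ]]), 'R': array([[ 0.11074585,  0.99365408, -0.01967047],
       [ 0.6750844 , -0.0897362 , -0.73226257],
       [-0.72938084,  0.06781582, -0.68073828]]), 't': array([-0.0977665 , -0.28152331,  1.6155721 ])}
top {'K': array([[493.20136614,   0.        , 314.16448958],
       [  0.        , 493.20136614, 231.45906858],
       [  0.        ,   0.        ,   1.        ]]), 'R': array([[-0.00975771, -0.99978677, -0.01819869],
       [-0.98987977,  0.0122345 , -0.14138018],
       [ 0.14157269,  0.01663497, -0.98978808]]), 't': array([0.04829385, 0.51114033, 1.10439622])}
wrist {'K': array([[371.64829954,   0.        , 313.14004531],
       [  0.        , 371.64829954, 234.31393297],
       [  0.        ,   0.        ,   1.        ]]), 'tool_from_camera': array([[-4.09446557e-04, -9.63187749e-01, -2.68829300e-01,
         6.74280467e-02],
       [ 9.99999916e-01, -3.92084064e-04, -1.18275633e-04,
        -1.94087272e-03],
       [ 8.51795640e-06, -2.68829326e-01,  9.63187829e-01,
        -1.17417638e-01],
       [ 0.00000000e+00,  0.00000000e+00,  0.00000000e+00,
         1.00000000e+00]])}
```

View pics/top0.png

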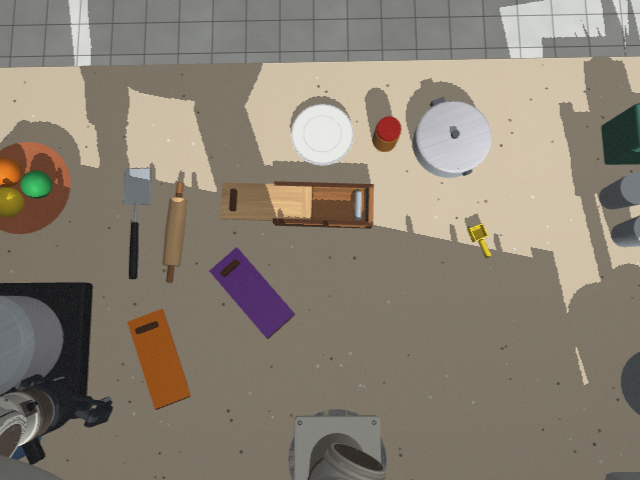

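View pics/scene0.png

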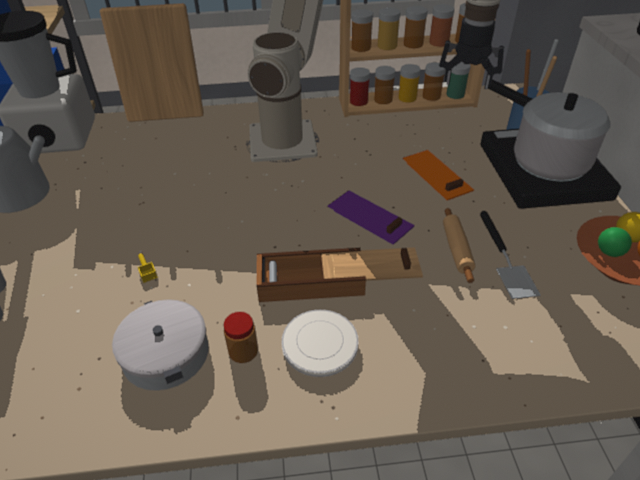

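The top view shows these candidates for the lid:
- The wooden lid in the box, about (265,202), with its bar at (233,200). This fits the description.
- The purple plate at (252,292) and the orange plate at (160,360). Both are look-alikes.

For the scoop:
- The yellow scoop at (480,238). This is my choice.
- The yellow fruit at (8,200), which is not it.

Next I'll check both choices in one close crop.

```bash
python3 - <<'E'
import cv2,numpy as np
im=cv2.imread('pics/top0.png')
a=cv2.resize(im[170:240,210:385],None,fx=4.5,fy=4.5,interpolation=cv2.INTER_CUBIC)
b=cv2.resize(im[215:265,455:505],None,fx=5,fy=5,interpolation=cv2.INTER_CUBIC)
o=np.zeros((a.shape[0]+b.shape[0],a.shape[1],3),np.uint8);o[:a.shape[0]]=a;o[a.shape[0]:,:b.shape[1]]=b
sc=cv2.imread('pics/scene0.png')[240:305,245:345]
c=cv2.resize(sc,None,fx=3.8,fy=3.8,interpolation=cv2.INTER_CUBIC);o[a.shape[0]:a.shape[0]+c.shape[0],300:300+c.shape[1]]=c
cv2.imwrite('pics/crop1.png',o);print(o.shape)
E
```

```text
(565, 788, 3)
```

View pics/crop1.png

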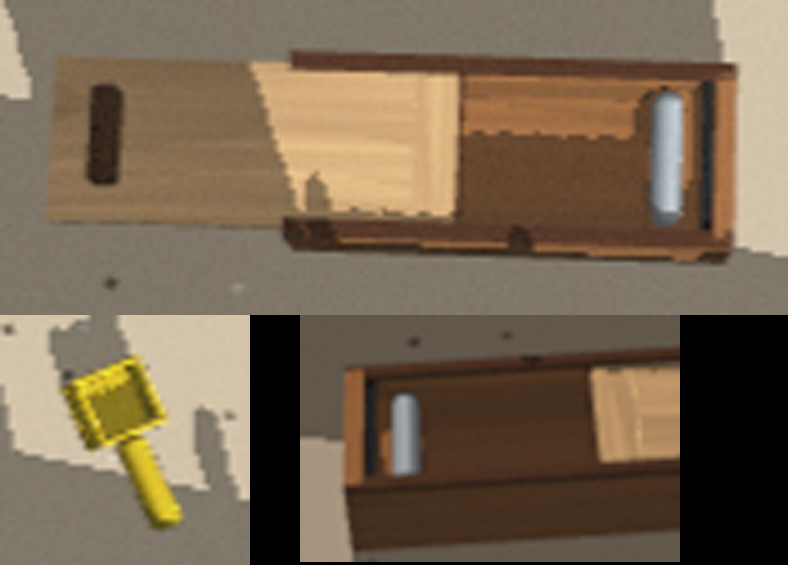

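The crop confirms both: the pale wooden lid with a dark bar sits in the box, the steel ridge and black seal are at the right end, and the scoop's bowl is upper left with its handle pointing lower right. Next I'll get rough positions.

```bash
cat >h.py <<'E'
import numpy as np,cv2
from bench import bot
from scipy.spatial.transform import Rotation as Ro
def rot(s):
    q=np.array(s['tool_rot']);return Ro.from_quat(q[[1,2,3,0]]).as_matrix()
def cam(name,s=None):
    c=bot.calibration(name);K=c['K']
    if name!='wrist': return K,c['R'],np.array(c['t'])
    T=c['tool_from_camera'];R=rot(s)@T[:3,:3];p=rot(s)@T[:3,3]+s['position']
    return K,R.T,-R.T@p
def ray(name,uv,z,s=None):
    K,R,t=cam(name,s);d=(np.array(uv,float)-K[:2,2])/K[0,0]
    if name=='wrist':
        r=np.linalg.norm(d);v=np.array([*(d/r*np.sin(r)),np.cos(r)])
    else: v=np.array([*d,1])
    o=-R.T@t;w=R.T@v;return o+w*(z-o[2])/w[2]
def proj(name,X,s=None):
    K,R,t=cam(name,s);x=R@np.array(X)+t
    if name=='wrist':
        r=np.hypot(x[0],x[1]);th=np.arctan2(r,x[2]);return x[:2]/r*th*K[0,0]+K[:2,2]
    return x[:2]/x[2]*K[0,0]+K[:2,2]
def plan(target,s,yaw=None):
    """target TCP pos (world), yaw = direction angle of tool x (tool down): rows in tool axes"""
    R=rot(s);d=R.T@(np.array(target)-s['position'])
    out=[np.round(d,4)]
    if yaw is not None:
        x=np.array([np.cos(yaw),np.sin(yaw),0]);z=np.array([0,0,-1.]);Rt=np.c_[x,np.cross(z,x),z]
        out.append(np.round(Ro.from_matrix(R.T@Rt).as_rotvec(),4))
    return out
E
python3 - <<'E'
from h import *
P=lambda u,v:(210+u/4.5,170+v/4.5)
S=lambda u,v:(455+u/5,215+(v-315)/5)
for n,p,z in [('UL',P(291,52),.053),('UR',P(736,65),.053),('LR',P(733,250),.053),('LL',P(286,232),.053),('sealtop',P(707,82),.047),('sealbot',P(705,229),.047),('noseT',P(459,73),.048),('noseB',P(457,214),.048),('bar',P(105,134),.068),('tailT',P(55,60),.048),('tailB',P(48,220),.048),
 ('bowlL',S(65,387),.022),('bowlTR',S(143,355),.022),('bowlR',S(165,423),.022),('bowlBL',S(92,449),.022),('hend',S(167,520),.018)]:
    print(n,ray('top',p,z).round(4))
print(rot(bot.sense()).round(3))
print(ray('scene',(147,268),.02),ray('scene',(405,258),.068))
E
```

```text
UL [0.6273 0.1328 0.053 ]
UR [ 0.6172 -0.0957  0.053 ]
LR [ 0.5213 -0.0916  0.053 ]
LL [0.5334 0.1352 0.053 ]
sealtop [ 0.6099 -0.0812  0.047 ]
sealbot [ 0.5332 -0.0783  0.047 ]
noseT [0.6162 0.0464 0.048 ]
noseB [0.5424 0.0481 0.048 ]
bar [0.5823 0.2255 0.068 ]
tailT [0.626  0.2557 0.048 ]
tailB [0.542  0.2579 0.048 ]
bowlL [ 0.5142 -0.3159  0.022 ]
bowlTR [ 0.5288 -0.353   0.022 ]
bowlR [ 0.4967 -0.3613  0.022 ]
bowlBL [ 0.4849 -0.3269  0.022 ]
hend [ 0.4518 -0.3609  0.018 ]
[[-0.924  0.383 -0.001]
 [ 0.383  0.924 -0.001]
 [ 0.    -0.002 -1.   ]]
[ 0.50380672 -0.33762538  0.02      ] [0.59380772 0.22682801 0.068     ]
```

```bash
python3 - <<'E'
from h import *
s=bot.sense();r=np.radians
print(plan([.50,.05,.30],s,r(-160)))
E
```

```text
[array([-0.4428, -0.262 , -0.044 ]), array([-1.500e-03, -6.000e-04, -7.419e-01])]
```

```bash
python3 -m crank '{"motion":[{"xyz":[-0.055,-0.033,-0.0055],"dr":[0,0,-0.093]},{"xyz":[-0.11,-0.066,-0.011],"dr":[0,0,-0.186]},{"xyz":[-0.165,-0.098,-0.016],"dr":[0,0,-0.278]},{"xyz":[-0.22,-0.131,-0.022],"dr":[0,0,-0.371]},{"xyz":[-0.275,-0.163,-0.028],"dr":[0,0,-0.464]},{"xyz":[-0.33,-0.196,-0.033],"dr":[0,0,-0.556]},{"xyz":[-0.385,-0.229,-0.038],"dr":[0,0,-0.649]},{"xyz":[-0.44,-0.262,-0.044],"dr":[0,0,-0.742]}]}'
python3 - <<'E'
from h import *
import pickle
s=bot.sense();im=bot.grab_frame('wrist');cv2.imwrite('pics/w1.png',im);pickle.dump(s,open('s1.pkl','wb'))
print(s['position'],s['q'].round(3),s['clock'])
print(plan([.462,-.357,.16],s,np.radians(-160)))
E
```

```text
clock: 1.15
position: [0.4901, 0.0608, 0.299]
tool_rot: [-0.0, -0.175, 0.985, 0.0]
force: [1.2, 0.8, 1.1]
opening: 0.0855
grip_force: 0.0
[0.49007609 0.06080341 0.29902249] [ 0.123  0.214  0.082  1.438  0.    -0.229] 1.15
[array([ 0.1704, -0.3825,  0.1389]), array([ 0.0003, -0.0001,  0.003 ])]
```

View pics/w1.png

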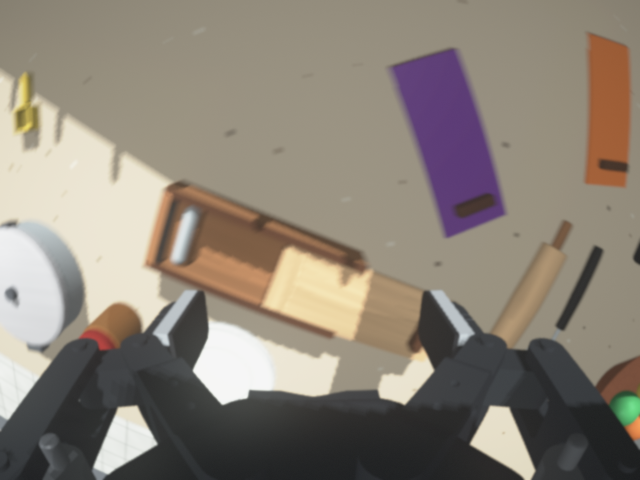

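Wrist view: the box spans (150,270)–(365,265), its ridge is at (185,235) and the lid's bar is hidden behind the right finger. The scoop is at the upper left, (25,105). I'll move above the scoop now.

```bash
python3 -m crank '{"motion":[{"xyz":[0.023,-0.053,0.01],"dr":[0,0,0]},{"xyz":[0.046,-0.106,0.03],"dr":[0,0,0]},{"xyz":[0.069,-0.16,0.05],"dr":[0,0,0]},{"xyz":[0.092,-0.213,0.075],"dr":[0,0,0]},{"xyz":[0.115,-0.267,0.1],"dr":[0,0,0]},{"xyz":[0.138,-0.32,0.12],"dr":[0,0,0]},{"xyz":[0.16,-0.369,0.14],"dr":[0,0,0]},{"xyz":[0.16,-0.369,0.14],"dr":[0,0,0]}]}' 0.3
python3 -m crank '{"motion":[{"xyz":[0,0,0],"dr":[0,0,0]},{"xyz":[0,0,0],"dr":[0,0,0]}]}'
python3 - <<'E'
from h import *
import pickle
s=bot.sense();im=bot.grab_frame('wrist');cv2.imwrite('pics/w2.png',im);pickle.dump(s,open('s2.pkl','wb'))
print(s['position'],rot(s).round(3),s['clock'],s['joint_vel'].round(3))
E
```

```text
clock: 2.2
position: [0.4632, -0.3413, 0.1561]
tool_rot: [-0.002, -0.171, 0.985, 0.001]
force: [-0.2, 0.5, 0.8]
opening: 0.0599
grip_force: 0.0
clock: 2.45
position: [0.4658, -0.3376, 0.1597]
tool_rot: [0.0, -0.175, 0.985, -0.0]
force: [0.4, -0.2, -0.3]
opening: 0.06
grip_force: 0.0
[ 0.46575489 -0.33760057  0.15971578] [[-0.939 -0.344  0.001]
 [-0.344  0.939 -0.   ]
 [-0.001 -0.    -1.   ]] 2.45 [ 0.007 -0.007 -0.    -0.002 -0.003 -0.003]
```

View pics/w2.png

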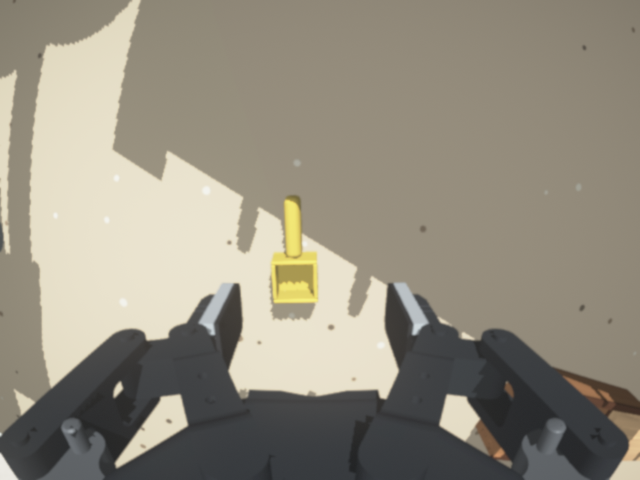

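The wrist view shows the scoop's bowl with corners at (272,253), (317,252), (318,302) and (273,302). The handle runs from (294,256) up to its end at (291,197).

```bash
python3 - <<'E'
from h import *
import pickle
from scipy.optimize import least_squares
s=pickle.load(open('s2.pkl','rb'))
im=cv2.imread('pics/w2.png');hsv=cv2.cvtColor(im,cv2.COLOR_BGR2HSV)
m=cv2.inRange(hsv,(22,120,60),(34,255,255));n,l,st,c=cv2.connectedComponentsWithStats(m);k=1+st[1:,4].argmax();print(st[k])
obs=[((272,253),(6,17,22)),((317,252),(6,-17,22)),((318,302),(40,-17,22)),((273,302),(40,17,22)),((291,197),(-40,0,18))]
for sg in(1,-1):
  def f(p):
    R=np.array([[np.cos(p[2]),-np.sin(p[2])],[np.sin(p[2]),np.cos(p[2])]])
    return np.concatenate([proj('wrist',[*(R@(np.array(b[:2])*[1,sg]/1000)+p[:2]),b[2]/1000],s)-a for a,b in obs])
  r=least_squares(f,[.48,-.35,.35],x_scale=[.01,.01,.1]);print(sg,r.x,np.degrees(r.x[2]),r.fun.round(1))
  x,y,t=r.x;g=[x-.012*np.cos(t),y-.012*np.sin(t)]
  print(g,plan([*g,.028],bot.sense(),t-np.pi))
E
```

```text
[ 272  197   45  106 2964]
1 [ 0.48471508 -0.34825239  0.39321179] 22.529376062408392 [ 44.8   3.9 -46.7   6.7 -44.   -1.4  45.6  -2.8  -0.9  -2.6]
[np.float64(0.47363087992632036), np.float64(-0.35285027539536584)] [array([-0.0019, -0.0169,  0.1319]), array([-0.0008,  0.0007, -0.042 ])]
-1 [ 0.48399685 -0.34813696  0.37571263] 21.52674825299207 [-1.4  4.5  0.2  4.5  0.2 -3.2  0.5 -2.4  0.6 -3.6]
[np.float64(0.47283389354799316), np.float64(-0.3525401823436898)] [array([-0.0013, -0.0163,  0.1319]), array([-0.0008,  0.0007, -0.0245])]
```

```bash
python3 -m crank '{"motion":[{"xyz":[0.0005,-0.0163,0.03],"dr":[0,0,-0.0245]},{"xyz":[0.0005,-0.0163,0.07],"dr":[0,0,-0.0245]},{"xyz":[0.0005,-0.0163,0.105],"dr":[0,0,-0.0245]},{"xyz":[0.0005,-0.0163,0.1315],"dr":[0,0,-0.0245]},{"xyz":[0.0005,-0.0163,0.1315],"dr":[0,0,-0.0245]},{"xyz":[0.0005,-0.0163,0.1315],"dr":[0,0,-0.0245]}]}'
python3 -m crank '{"motion":[{"xyz":[0,0,0],"dr":[0,0,0]},{"xyz":[0,0,0],"dr":[0,0,0]},{"xyz":[0,0,0],"dr":[0,0,0]},{"xyz":[0,0,0],"dr":[0,0,0]},{"xyz":[0,0,0],"dr":[0,0,0]},{"xyz":[0,0,0],"dr":[0,0,0]}]}' 1
```

```text
clock: 3.25
position: [0.4715, -0.3543, 0.0291]
tool_rot: [0.001, -0.186, 0.982, -0.001]
force: [-0.7, -0.5, 0.1]
opening: 0.0599
grip_force: 0.0
clock: 4.0
position: [0.4708, -0.3547, 0.0286]
tool_rot: [0.001, -0.186, 0.983, -0.001]
force: [-0.8, 0.4, 5.4]
opening: 0.0107
grip_force: 61.6
```

Grip is good (10.7 mm, 62 N). I'll lift, carry and turn it over the box.

```bash
python3 -m crank '{"motion":[{"xyz":[0,0,-0.05],"dr":[0,0,0]},{"xyz":[-0.016,0.02,-0.105],"dr":[0,0,-0.12]},{"xyz":[-0.052,0.065,-0.14],"dr":[0,0,-0.29]},{"xyz":[-0.088,0.11,-0.16],"dr":[0,0,-0.46]},{"xyz":[-0.124,0.156,-0.175],"dr":[0,0,-0.63]},{"xyz":[-0.16,0.2,-0.19],"dr":[0,0,-0.8]},{"xyz":[-0.193,0.243,-0.19],"dr":[0,0,-0.97]},{"xyz":[-0.2184,0.276,-0.19],"dr":[0,0,-1.147]}]}'
python3 -m crank '{"motion":[{"xyz":[0,0,0],"dr":[0,0,0]},{"xyz":[0,0,0],"dr":[0,0,0]},{"xyz":[0,0,0],"dr":[0,0,0]}]}'
python3 - <<'E'
from h import *
import pickle
s=bot.sense();im=bot.grab_frame('wrist');cv2.imwrite('pics/w3.png',im);pickle.dump(s,open('s3.pkl','wb'))
print(s['position'],rot(s).round(3),s['opening'],s['joint_vel'].round(3))
E
```

```text
clock: 5.0
position: [0.5732, -0.0154, 0.2177]
tool_rot: [0.0, -0.692, 0.722, -0.0]
force: [-0.3, -0.1, -0.3]
opening: 0.0107
grip_force: 60.7
clock: 5.38
position: [0.5725, -0.0189, 0.2174]
tool_rot: [-0.0, -0.688, 0.725, 0.0]
force: [-0.5, -0.4, -0.6]
opening: 0.0101
grip_force: 60.8
[ 0.57252356 -0.01886877  0.21740542] [[-0.052 -0.999 -0.   ]
 [-0.999  0.052 -0.   ]
 [ 0.     0.    -1.   ]] 0.010114710239251142 [-0.006 -0.002  0.002  0.001  0.001 -0.003]
```

View pics/w3.png

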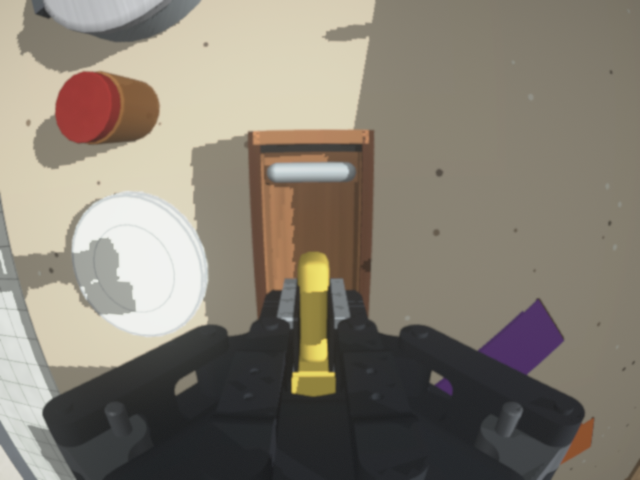

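The wrist view shows the scoop held upright, with its handle end up at (314,255) and the bowl at (313,383). The +x end of the box has corners at (249,131) and (373,130), with the seal at about row 148 and the ridge at about row 172.

```bash
python3 - <<'E'
from h import *
import pickle
from scipy.optimize import least_squares
s=pickle.load(open('s3.pkl','rb'))
P=lambda u,v:(210+u/4.5,170+v/4.5)
# box frame mm; box +y is world +x (yaw -92.8)
ob=[('top',P(291,52),(-115,48,53)),('top',P(736,65),(115,48,53)),('wrist',(249,131),(115,48,53)),('wrist',(373,130),(115,-48,53)),('wrist',(262,150),(100,39,53)),('wrist',(361,149),(100,-39,53))]
def f(p,o=ob):
    c,sn=np.cos(p[2]),np.sin(p[2]);R=np.array([[c,-sn],[sn,c]])
    return np.concatenate([proj(n,[*(R@(np.array(b[:2])/1000)+p[:2]),b[2]/1000],s)-a for n,a,b in o])
for o in(ob,ob[:2],ob[2:]):
    r=least_squares(f,[.575,.02,-1.62],args=(o,),x_scale=[.01,.01,.1]);print(r.x.round(4),np.degrees(r.x[2]).round(2),r.fun.round(1))
    if o is ob: p=r.x
np.save('box.npy',p)
u=np.array([np.cos(p[2]),np.sin(p[2])])
print(u); g=p[:2]+.036*u; print(g,plan([*g,.038],bot.sense(),p[2]),plan([*g,.038],bot.sense(),p[2])[0])
E
```

```text
[ 0.5752  0.0229 -1.6157] -92.57 [-1.2 -0.4 -0.7 -0.3 -1.3 -0.2  1.7 -0.3 -2.1 -0.   1.9  0.1]
[ 0.5743  0.0207 -1.6149] -92.53 [-0.3 -0.   0.3  0. ]
[ 0.5752  0.023  -1.6151] -92.54 [-1.3 -0.   1.7 -0.2 -2.2  0.2  1.8  0.2]
[-0.0448394  -0.99899421]
[ 0.57358974 -0.01309255] [array([-0.0059, -0.0008,  0.1795]), array([ 0.0003, -0.0002, -0.0077])] [-0.0059 -0.0008  0.1795]
```

```bash
python3 -m crank '{"motion":[{"xyz":[-0.0025,-0.001,0.04],"dr":[0,0,-0.007]},{"xyz":[-0.0025,-0.001,0.08],"dr":[0,0,-0.007]},{"xyz":[-0.0025,-0.001,0.115],"dr":[0,0,-0.007]},{"xyz":[-0.0025,-0.001,0.145],"dr":[0,0,-0.007]},{"xyz":[-0.0025,-0.001,0.165],"dr":[0,0,-0.007]},{"xyz":[-0.0025,-0.001,0.177],"dr":[0,0,-0.007]},{"xyz":[-0.0025,-0.001,0.181],"dr":[0,0,-0.007]},{"xyz":[-0.0025,-0.001,0.181],"dr":[0,0,-0.007]}]}'
python3 -m crank '{"motion":[{"xyz":[0,0,0],"dr":[0,0,0]},{"xyz":[0,0,0],"dr":[0,0,0]}]}'
```

```text
clock: 6.42
position: [0.5744, -0.0155, 0.037]
tool_rot: [0.0, -0.692, 0.722, -0.0]
force: [-0.3, -0.4, -0.2]
opening: 0.0104
grip_force: 60.7
clock: 6.68
position: [0.5746, -0.0151, 0.0373]
tool_rot: [0.001, -0.692, 0.722, -0.001]
force: [0.2, -0.5, -0.3]
opening: 0.0105
grip_force: 60.7
```

```bash
python3 -m crank '{"motion":[{"xyz":[0,0,0.002],"dr":[0,0,0]},{"xyz":[0,0,0.002],"dr":[0,0,0]}]}'
python3 -m crank '{"motion":[{"xyz":[0,0,0],"dr":[0,0,0]},{"xyz":[0,0,0],"dr":[0,0,0]},{"xyz":[0,0,0],"dr":[0,0,0]},{"xyz":[0,0,0],"dr":[0,0,0]}]}' 0.6
python3 -m crank '{"motion":[{"xyz":[0,0,-0.02],"dr":[0,0,0]},{"xyz":[0,0,-0.06],"dr":[0,0,0]},{"xyz":[0,0,-0.11],"dr":[0,0,0]},{"xyz":[-0.03,0,-0.15],"dr":[0,0,0]},{"xyz":[-0.09,0,-0.15],"dr":[0,0,0]},{"xyz":[-0.15,0,-0.15],"dr":[0,0,0]},{"xyz":[-0.15,0,-0.15],"dr":[0,0,0]},{"xyz":[-0.15,0,-0.15],"dr":[0,0,0]}]}' 
python3 - <<'E'
from h import *
import pickle
s=bot.sense();im=bot.grab_frame('wrist');cv2.imwrite('pics/w4.png',im);pickle.dump(s,open('s4.pkl','wb'))
t=bot.grab_frame('top');cv2.imwrite('pics/top4.png',t)
print(s['position'],rot(s).round(3),s['opening'],s['joint_vel'].round(3),s['clock'])
E
```

```text
clock: 6.92
position: [0.5742, -0.0151, 0.0347]
tool_rot: [0.0, -0.692, 0.722, -0.0]
force: [0.5, -0.1, -0.4]
opening: 0.0109
grip_force: 60.9
clock: 7.42
position: [0.5741, -0.0152, 0.0348]
tool_rot: [0.0, -0.692, 0.722, -0.0]
force: [-0.5, -0.3, 2.1]
opening: 0.034
grip_force: 2.9
clock: 8.43
position: [0.5801, 0.1347, 0.184]
tool_rot: [-0.001, -0.692, 0.722, 0.0]
force: [0.2, -0.8, 0.5]
opening: 0.0345
grip_force: 0.0
[0.58012436 0.13472643 0.18395258] [[-0.042 -0.999 -0.001]
 [-0.999  0.042 -0.001]
 [ 0.001  0.001 -1.   ]] 0.03453990416461552 [-0.033 -0.006 -0.005 -0.    -0.     0.001] 8.425
```

View pics/w4.png

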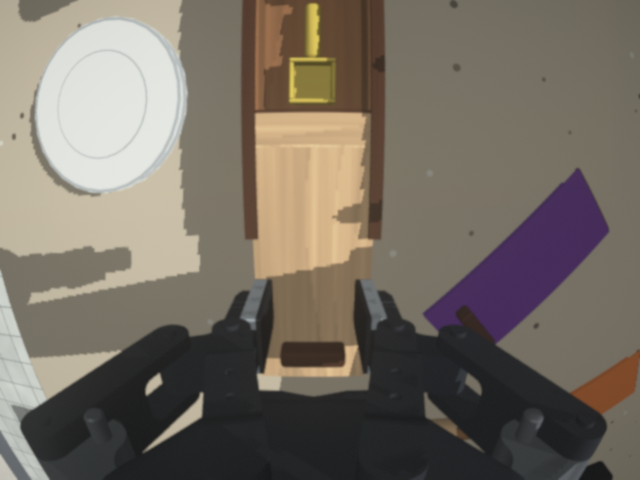

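The scoop lies flat in the box: bowl at (312,80), handle at (312,30). The lid nose is at row 112, the bar is at (313,353) and the lid tail is at about row 376.

```bash
python3 - <<'E'
from h import *
import pickle
s=pickle.load(open('s4.pkl','rb'));p=np.load('box.npy');u=np.array([np.cos(p[2]),np.sin(p[2])])
for n,a,z in[('bar front base',(313,342),.048),('bar back top',(313,366),.068),('tail',(313,376),.048),('nose',(313,112),.048),('seal top0',0,0)]:
    if z: 
        w=ray('wrist',a,z,s);print(n,w.round(4),'box x',round(float((w[:2]-p[:2])@u),4))
bx=-.2075
for back in(-.0305,):
    g=p[:2]+(bx+back)*u;print(g,plan([*g,.13],bot.sense(),p[2]))
E
```

```text
bar front base [0.5839 0.2239 0.048 ] box x -0.2012
bar back top [0.5843 0.2332 0.068 ] box x -0.2106
tail [0.5854 0.2582 0.048 ] box x -0.2356
nose [0.5765 0.0501 0.048 ] box x -0.0273
[0.58587574 0.26063186] [array([-1.273e-01,  1.000e-04,  5.410e-02]), array([ 0.0008, -0.0006,  0.0003])]
```

```bash
python3 -m crank '{"motion":[{"xyz":[-0.05,0,0],"dr":[0,0,0]},{"xyz":[-0.1,0,0],"dr":[0,0,0]},{"xyz":[-0.132,0,0.01],"dr":[0,0,0]},{"xyz":[-0.132,0,0.04],"dr":[0,0,0]},{"xyz":[-0.132,0,0.07],"dr":[0,0,0]},{"xyz":[-0.132,0,0.09],"dr":[0,0,0]},{"xyz":[-0.132,0,0.1],"dr":[0,0,0]},{"xyz":[-0.132,0,0.1],"dr":[0,0,0]}]}' 1
python3 -m crank '{"motion":[{"xyz":[0,0,0],"dr":[0,0,0]},{"xyz":[0,0,0],"dr":[0,0,0]},{"xyz":[0,0,0],"dr":[0,0,0]}]}'
python3 - <<'E'
from h import *
import pickle
s=bot.sense();p=np.load('box.npy');u=np.array([np.cos(p[2]),np.sin(p[2])]);d=s['position'][:2]-p[:2]
print('box x',d@u,'y',d@[-u[1],u[0]],'z',s['position'][2],'F',s['force'])
im=bot.grab_frame('wrist');sc=bot.grab_frame('scene')
o=np.zeros((480,800,3),np.uint8);o[:,:400]=im[:,120:520];o[:400,400:]=cv2.resize(sc[170:320,290:440],(400,400));cv2.imwrite('pics/w5.png',o)
E
```

```text
clock: 9.52
position: [0.5862, 0.2653, 0.084]
tool_rot: [-0.001, -0.691, 0.723, 0.0]
force: [0.3, 0.2, 0.4]
opening: 0.0001
grip_force: 0.0
clock: 9.9
position: [0.5865, 0.2668, 0.0853]
tool_rot: [0.001, -0.692, 0.722, -0.0]
force: [-0.3, 0.0, -0.2]
opening: -0.0001
grip_force: 0.0
box x -0.24417964309647633 y 0.00037833461745323093 z 0.0853450268849934 F [-0.32609443  0.01398113 -0.18048426]
```

View pics/w5.png

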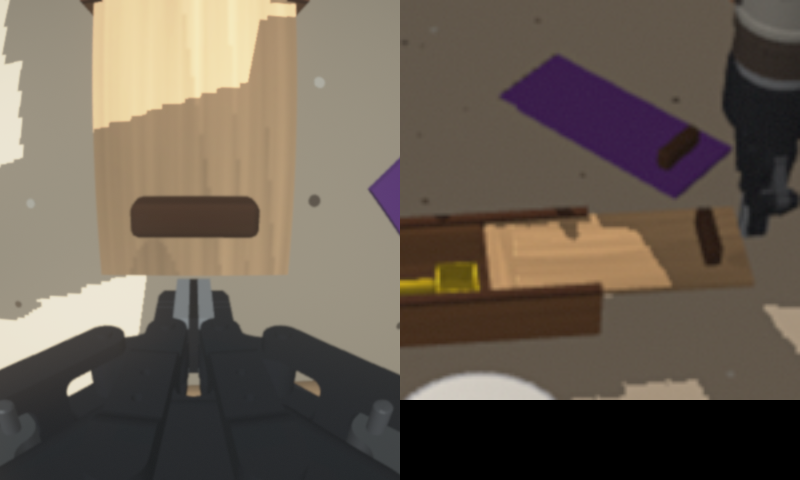

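The closed fingers stand just behind the bar: fingertips at (193,285), bar at (195,217). I'll lower them and creep to contact.

```bash
python3 -m crank '{"motion":[{"xyz":[0,0,0.004],"dr":[0,0,0]},{"xyz":[0.004,0,0.0065],"dr":[0,0,0]},{"xyz":[0.01,0,0.0065],"dr":[0,0,0]},{"xyz":[0.014,0,0.0065],"dr":[0,0,0]},{"xyz":[0.017,0,0.0065],"dr":[0,0,0]},{"xyz":[0.019,0,0.0065],"dr":[0,0,0]},{"xyz":[0.021,0,0.0065],"dr":[0,0,0]},{"xyz":[0.023,0,0.0065],"dr":[0,0,0]}]}'
python3 -m crank '{"motion":[{"xyz":[0.003,0,0],"dr":[0,0,0]},{"xyz":[0.006,0,0],"dr":[0,0,0]},{"xyz":[0.009,0,0],"dr":[0,0,0]},{"xyz":[0.012,0,0],"dr":[0,0,0]}]}'
```

```text
clock: 11.0
position: [0.5853, 0.2439, 0.0782]
tool_rot: [0.0, -0.692, 0.722, 0.0]
force: [0.6, 0.8, 1.0]
opening: 0.0002
grip_force: 0.8
clock: 11.5
position: [0.5849, 0.2318, 0.0784]
tool_rot: [0.001, -0.692, 0.722, 0.0]
force: [0.5, 3.3, 1.7]
opening: 0.0003
grip_force: 1.7
```

```bash
python3 -m crank '{"motion":[{"xyz":[0.006,0,0],"dr":[0,0,0]},{"xyz":[0.013,0,0],"dr":[0,0,0]},{"xyz":[0.021,0,0],"dr":[0,0,0]},{"xyz":[0.029,0,0],"dr":[0,0,0]},{"xyz":[0.037,0,0],"dr":[0,0,0]},{"xyz":[0.045,0,0],"dr":[0,0,0]},{"xyz":[0.053,0,0],"dr":[0,0,0]},{"xyz":[0.06,0,0],"dr":[0,0,0]}]}'
python3 -m crank '{"motion":[{"xyz":[0,0,0],"dr":[0,0,0]},{"xyz":[0,0,0],"dr":[0,0,0]}]}'
python3 - <<'E'
from h import *
import pickle
s=bot.sense();p=np.load('box.npy');u=np.array([np.cos(p[2]),np.sin(p[2])]);d=s['position'][:2]-p[:2]
print('box x',d@u,'y',d@[-u[1],u[0]],'z',s['position'][2],'F',s['force'])
pickle.dump(s,open('s6.pkl','wb'))
im=bot.grab_frame('wrist');cv2.imwrite('pics/w6.png',im)
E
```

```text
clock: 12.5
position: [0.5816, 0.1706, 0.0775]
tool_rot: [-0.001, -0.692, 0.722, 0.0]
force: [-0.7, 1.8, 0.7]
opening: -0.0001
grip_force: 0.3
clock: 12.75
position: [0.582, 0.1714, 0.0779]
tool_rot: [-0.0, -0.692, 0.722, -0.0]
force: [-0.4, 0.3, -0.1]
opening: -0.0001
grip_force: 0.0
box x -0.1486505851360672 y 8.386232406549599e-05 z 0.07785258965538566 F [-0.37724396  0.31819016 -0.11510908]
```

View pics/w6.png

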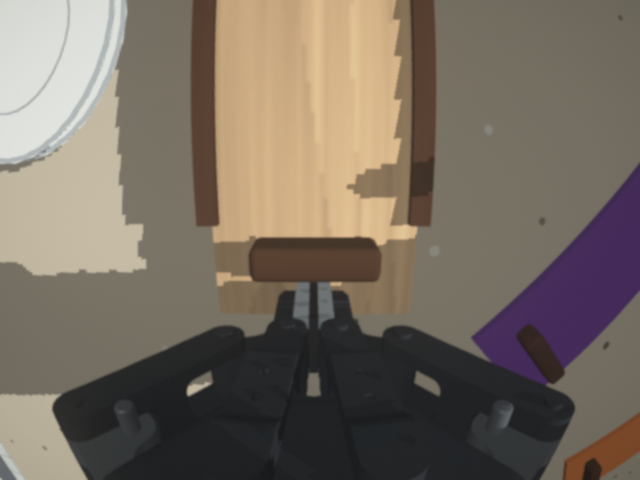

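The wrist view shows the bar's back edge at row 282 against the fingers, the lid tail at row 313 and the box's open end at row 225.

```bash
python3 - <<'E'
from h import *
import pickle
s=pickle.load(open('s6.pkl','rb'));p=np.load('box.npy');u=np.array([np.cos(p[2]),np.sin(p[2])])
for n,a,z in[('bar back top',(313,282),.068),('tail',(240,313),.048),('boxend',(205,226),.053),('boxendR',(422,226),.053)]:
    w=ray('wrist',a,z,s);print(n,w.round(4),'box x',round(float((w[:2]-p[:2])@u),4))
E
```

```text
bar back top [0.5812 0.1552 0.068 ] box x -0.1325
tail [0.6151 0.1777 0.048 ] box x -0.1565
boxend [0.6243 0.1356 0.053 ] box x -0.1148
boxendR [0.5362 0.1395 0.053 ] box x -0.1147
```

```bash
python3 -m crank '{"motion":[{"xyz":[0.003,0,0],"dr":[0,0,0]},{"xyz":[0.006,0,0],"dr":[0,0,0]},{"xyz":[0.009,0,0],"dr":[0,0,0]},{"xyz":[0.012,0,0],"dr":[0,0,0]},{"xyz":[0.014,0,0],"dr":[0,0,0]},{"xyz":[0.016,0,0],"dr":[0,0,0]},{"xyz":[0.018,0,0],"dr":[0,0,0]},{"xyz":[0.018,0,0],"dr":[0,0,0]}]}'
python3 -m crank '{"motion":[{"xyz":[0.001,0,0],"dr":[0,0,0]},{"xyz":[0.002,0,0],"dr":[0,0,0]}]}'
python3 -m crank '{"motion":[{"xyz":[0.001,0,0],"dr":[0,0,0]},{"xyz":[0.002,0,0],"dr":[0,0,0]}]}'
python3 -m crank '{"motion":[{"xyz":[0.001,0,0],"dr":[0,0,0]},{"xyz":[0.002,0,0],"dr":[0,0,0]}]}'
```

```text
clock: 13.8
position: [0.5813, 0.1534, 0.0781]
tool_rot: [-0.0, -0.692, 0.722, -0.0]
force: [0.1, -0.5, 0.5]
opening: -0.0
grip_force: 0.0
clock: 14.05
position: [0.5813, 0.1518, 0.0781]
tool_rot: [0.0, -0.692, 0.722, 0.0]
force: [1.0, 0.2, 0.2]
opening: -0.0
grip_force: 0.4
clock: 14.3
position: [0.5811, 0.1497, 0.0781]
tool_rot: [0.0, -0.692, 0.722, 0.0]
force: [-0.1, 1.1, 0.5]
opening: 0.0
grip_force: 0.5
clock: 14.55
position: [0.5811, 0.1477, 0.0781]
tool_rot: [0.0, -0.692, 0.722, 0.0]
force: [-0.7, 1.0, 0.6]
opening: -0.0
grip_force: 0.8
```

```bash
python3 -m crank '{"motion":[{"xyz":[0.001,0,0],"dr":[0,0,0]}]}' | grep -E 'pos|force:'
python3 -m crank '{"motion":[{"xyz":[0.001,0,0],"dr":[0,0,0]}]}' | grep -E 'pos|force:'
python3 -m crank '{"motion":[{"xyz":[0.001,0,0],"dr":[0,0,0]}]}' | grep -E 'pos|force:'
python3 -m crank '{"motion":[{"xyz":[0.001,0,0],"dr":[0,0,0]}]}' | grep -E 'pos|force:'
```

```text
position: [0.581, 0.1468, 0.0781]
force: [0.5, 1.6, 0.3]
grip_force: 0.8
position: [0.581, 0.1465, 0.0782]
force: [1.0, 4.5, 1.1]
grip_force: 2.6
position: [0.5811, 0.1463, 0.0782]
force: [0.0, 7.4, 0.0]
grip_force: 3.8
position: [0.5811, 0.1462, 0.0783]
force: [0.4, 10.4, -0.6]
grip_force: 4.9
```

Ridge contact was at y≈0.1467, and the arm gives about 3 N per mm. I'll keep going in 1 mm steps.

```bash
for i in 1; do python3 -m crank '{"motion":[{"xyz":[0.001,0,0],"dr":[0,0,0]}]}' | grep -E 'pos|force:'
python3 -m crank '{"motion":[{"xyz":[0.0007,0,0],"dr":[0,0,0]}]}' | grep -E 'pos|force:'; done
```

```text
position: [0.5813, 0.1461, 0.0785]
force: [0.8, 11.7, -0.5]
grip_force: 5.8
position: [0.5813, 0.1459, 0.0786]
force: [0.9, 12.1, 0.1]
grip_force: 6.0
```

```bash
python3 -m crank '{"motion":[{"xyz":[0.0005,0,0],"dr":[0,0,0]}]}' | grep -E 'pos|force:'
```

```text
position: [0.5814, 0.1455, 0.0787]
force: [0.3, 12.1, -0.3]
grip_force: 5.9
```

```bash
python3 -m crank '{"motion":[{"xyz":[0.0007,0,0],"dr":[0,0,0]}]}' | grep -E 'pos|force:'
python3 -m crank '{"motion":[{"xyz":[0.0007,0,0],"dr":[0,0,0]}]}' | grep -E 'pos|force:'
python3 -m crank '{"motion":[{"xyz":[0.0007,0,0],"dr":[0,0,0]}]}' | grep -E 'pos|force:'
```

```text
position: [0.5814, 0.1447, 0.0787]
force: [0.1, 11.4, 0.4]
grip_force: 5.7
position: [0.5813, 0.1438, 0.0786]
force: [0.7, 9.8, -1.2]
grip_force: 5.3
position: [0.5812, 0.1428, 0.0786]
force: [0.2, 9.5, -0.4]
grip_force: 5.0
```

```bash
python3 -m crank '{"motion":[{"xyz":[0.0007,0,0],"dr":[0,0,0]}]}' | grep -E 'pos|force:'
python3 -m crank '{"motion":[{"xyz":[0.0007,0,0],"dr":[0,0,0]}]}' | grep -E 'pos|force:'
python3 -m crank '{"motion":[{"xyz":[0.0007,0,0],"dr":[0,0,0]}]}' | grep -E 'pos|force:'
python3 -m crank '{"motion":[{"xyz":[0.0007,0,0],"dr":[0,0,0]}]}' | grep -E 'pos|force:'
```

```text
position: [0.5812, 0.1418, 0.0785]
force: [-0.3, 9.0, -1.2]
grip_force: 4.6
position: [0.581, 0.1408, 0.0784]
force: [0.2, 8.8, -0.2]
grip_force: 4.2
position: [0.5809, 0.1397, 0.0783]
force: [0.3, 6.0, -0.6]
grip_force: 3.6
position: [0.5808, 0.1385, 0.0782]
force: [0.4, 5.9, -1.0]
grip_force: 3.1
```

```bash
python3 -m crank '{"motion":[{"xyz":[0.001,0,0],"dr":[0,0,0]},{"xyz":[0.002,0,0],"dr":[0,0,0]}]}' | grep -E 'pos|force:'
python3 -m crank '{"motion":[{"xyz":[0.001,0,0],"dr":[0,0,0]},{"xyz":[0.002,0,0],"dr":[0,0,0]}]}' | grep -E 'pos|force:'
python3 -m crank '{"motion":[{"xyz":[0.001,0,0],"dr":[0,0,0]}]}' | grep -E 'pos|force:'
python3 -m crank '{"motion":[{"xyz":[0.001,0,0],"dr":[0,0,0]}]}' | grep -E 'pos|force:'
```

```text
position: [0.5806, 0.1354, 0.0782]
force: [-0.3, 2.5, -0.2]
grip_force: 1.6
position: [0.5804, 0.1321, 0.0781]
force: [0.5, 1.1, 0.6]
grip_force: 0.7
position: [0.5803, 0.1312, 0.0781]
force: [1.3, 1.5, 0.7]
grip_force: 0.7
position: [0.5803, 0.1303, 0.078]
force: [0.6, 1.9, 1.3]
grip_force: 0.8
```

```bash
python3 -m crank '{"motion":[{"xyz":[0.001,0,0],"dr":[0,0,0]}]}' | grep -E 'pos|force:'
python3 -m crank '{"motion":[{"xyz":[0.001,0,0],"dr":[0,0,0]}]}' | grep -E 'pos|force:'
python3 -m crank '{"motion":[{"xyz":[0.001,0,0],"dr":[0,0,0]}]}' | grep -E 'pos|force:'
python3 -m crank '{"motion":[{"xyz":[0.001,0,0],"dr":[0,0,0]}]}' | grep -E 'pos|force:'
```

```text
position: [0.5803, 0.1295, 0.0781]
force: [0.6, 1.1, 1.4]
grip_force: 0.8
position: [0.5803, 0.1285, 0.0781]
force: [0.2, 0.8, 1.7]
grip_force: 0.8
position: [0.5802, 0.1276, 0.0781]
force: [-0.0, 1.5, 0.4]
grip_force: 0.8
position: [0.5801, 0.1268, 0.0781]
force: [1.1, 2.8, 0.7]
grip_force: 1.8
```

Seal contact is at y≈0.1267, as predicted. I'll press gently.

```bash
python3 -m crank '{"motion":[{"xyz":[0.001,0,0],"dr":[0,0,0]}]}' | grep -E 'pos|force:'
python3 -m crank '{"motion":[{"xyz":[0.001,0,0],"dr":[0,0,0]}]}' | grep -E 'pos|force:'
python3 -m crank '{"motion":[{"xyz":[0.0008,0,0],"dr":[0,0,0]}]}' | grep -E 'pos|force:'
python3 -m crank '{"motion":[{"xyz":[0,0,0],"dr":[0,0,0]}]}' | grep -E 'pos|force:'
```

```text
position: [0.5801, 0.1267, 0.0781]
force: [-0.3, 6.3, 0.8]
grip_force: 3.3
position: [0.5801, 0.1266, 0.0781]
force: [0.6, 9.8, 0.4]
grip_force: 4.4
position: [0.5801, 0.1266, 0.0782]
force: [-0.3, 10.0, 0.2]
grip_force: 5.2
position: [0.5802, 0.1266, 0.0782]
force: [0.4, 8.8, 0.4]
grip_force: 4.6
```

```bash
python3 -m crank '{"motion":[{"xyz":[0.0008,0,0],"dr":[0,0,0]},{"xyz":[0.0008,0,0],"dr":[0,0,0]}]}' | grep -E 'pos|force:'
python3 -m crank '{"motion":[{"xyz":[0.0006,0,0],"dr":[0,0,0]},{"xyz":[0.0006,0,0],"dr":[0,0,0]}]}' | grep -E 'pos|force:'
```

```text
position: [0.5802, 0.1266, 0.0783]
force: [0.0, 10.1, 0.2]
grip_force: 5.5
position: [0.5802, 0.1265, 0.0784]
force: [0.4, 12.9, -0.1]
grip_force: 6.2
```

```bash
python3 -m crank '{"motion":[{"xyz":[0.0005,0,0],"dr":[0,0,0]},{"xyz":[0.0005,0,0],"dr":[0,0,0]}]}' | grep -E 'pos|force:'
python3 -m crank '{"motion":[{"xyz":[0,0,0],"dr":[0,0,0]},{"xyz":[0,0,0],"dr":[0,0,0]},{"xyz":[0,0,0],"dr":[0,0,0]}]}' | grep -E 'pos|force:'
```

```text
position: [0.5802, 0.1265, 0.0785]
force: [-0.4, 12.9, 0.9]
grip_force: 6.7
position: [0.5803, 0.1265, 0.0785]
force: [-0.4, 13.6, 1.3]
grip_force: 6.7
```

It held about 13 N for over 0.5 s. Now I'll back off, lift away and take a final look.

```bash
python3 -m crank '{"motion":[{"xyz":[-0.003,0,0],"dr":[0,0,0]},{"xyz":[-0.008,0,0],"dr":[0,0,0]},{"xyz":[-0.016,0,0],"dr":[0,0,0]},{"xyz":[-0.022,0,-0.02],"dr":[0,0,0]},{"xyz":[-0.03,0,-0.06],"dr":[0,0,0]},{"xyz":[-0.05,0,-0.1],"dr":[0,0,0]},{"xyz":[-0.05,0,-0.12],"dr":[0,0,0]},{"xyz":[-0.05,0,-0.12],"dr":[0,0,0]}]}'
python3 -m crank '{"motion":[{"xyz":[0,0,0],"dr":[0,0,0]},{"xyz":[0,0,0],"dr":[0,0,0]}]}'
python3 - <<'E'
from h import *
s=bot.sense();im=bot.grab_frame('wrist');t=bot.grab_frame('top')
p=np.load('box.npy');u=np.array([np.cos(p[2]),np.sin(p[2])])
o=np.zeros((480,800,3),np.uint8);o[:,:400]=im[:,120:520];o[:230,400:]=cv2.resize(t[150:265,200:400],(400,230),interpolation=cv2.INTER_CUBIC);cv2.imwrite('pics/w7.png',o)
import pickle;pickle.dump(s,open('s7.pkl','wb'))
E
```

```text
clock: 20.18
position: [0.5832, 0.1722, 0.1999]
tool_rot: [0.002, -0.692, 0.722, -0.001]
force: [0.2, 0.1, -0.0]
opening: -0.0002
grip_force: 0.0
clock: 20.42
position: [0.5812, 0.1713, 0.1962]
tool_rot: [-0.002, -0.692, 0.722, 0.001]
force: [-0.3, 0.3, 0.5]
opening: 0.0004
grip_force: 0.0
```

View pics/w7.png

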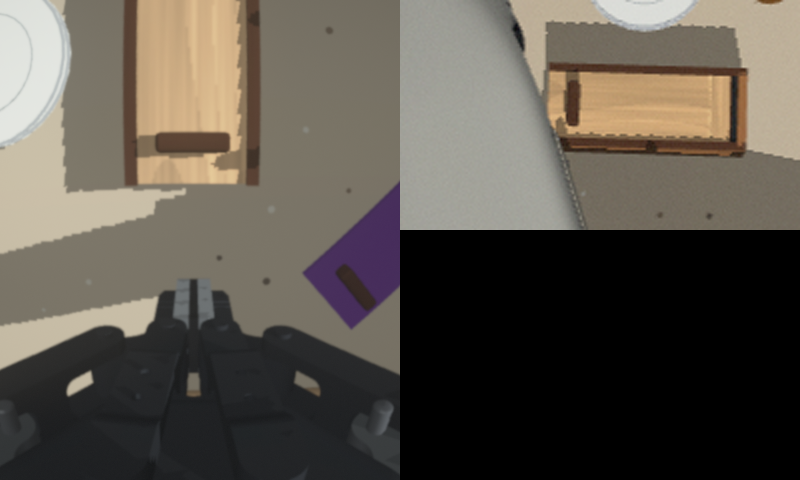

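The final view shows the lid flush against the seal (right end of the top crop), its tail level with the box's open end, and the gripper clear. I'm handing in.

```bash
python3 -c "
from bench import bot
print(bot.sign_off())"
```

```text
the job is handed in; nothing more can be done
None
```

The scoop is in the box, and the lid is shut past the ridge and was pressed on the seal at about 13 N. The gripper is clear of everything and I handed the job in at about 20 s; no verdict was returned.

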